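# Lay the welded tube down in the fixture and flip the clamp over it

### The job

The welded square tube stands on end in the bay between the two blue guide bars: push it near its top so that it tips over and lies flat along the bay, in front of the swing clamp and with its weld bead facing up. Then push the clamp's upright arm over so that it comes down and its rubber pad rests on the tube. Only push with the fingers: do not lift or carry the tube, and leave everything else on the bench where it is.

Things in the scene. Friction and masses are not known exactly. Their poses are not given: they have to be found in the camera images.
- fixture: Fixed steel plate 220 (x) by 320 (y) by 15 mm. Origin: centre of its underside; z up, y along the bay, x across it (away from the robot at yaw 0). Two blue guide bars (14 mm wide, 18 mm above the plate, y -120 to +120 mm) leave a bay 66 mm wide between them, centred on x = +35 mm. A swing clamp stands at x = -50, y = +30 mm; its grey clevis is 93 mm high from the table, 70 mm along y.
- tube: Silver square tube, 50 x 50 mm, 130 mm long, wall 4 mm, 0.35 to 0.65 kg, loose. Starts standing on end in the bay at about y = -90 mm of the fixture, nearly square to it. Origin: centre of its lower end; z along the tube, y nearly the fixture's y at the start. Copper-coloured weld bead along its -y face. Pushed near the top it tips rather than slides; past 0.37 rad it falls by itself.
- tube_center (a point): Centre of the tube, half-way along, on its axis: 80 mm above the table while it stands, 40 mm when it lies flat on the plate.
- clamp (a joint): Clamp arm's angle, rad: 0 = level across the bay (along the fixture's +x), pad on a tube lying there; grows as it opens; 1.57 upright; more leans back, away from the bay. Starts at 1.6 to 1.78; stops at 2.0 and -0.3. No spring: friction holds it within about 0.25 rad of upright; pushed well past that towards the bay it comes down by itself, damped.
- clamp_hinge (a point): Point on the clamp's hinge axis, in the middle of the arm's width: x = -50, y = +30, z = 80 mm in the fixture's frame. The axis is parallel to the fixture's y.
- clamp_tip (a point): End of the clamp's arm, 126 mm from the hinge axis, on the arm's centre line. The arm is dark steel, 24 mm wide and 14 mm thick, with a red grip 30 mm wide and 20 mm thick on its last 42 mm.
- clamp_pad (a point): Middle of the face of the round black rubber pad, 22 mm across, on the arm's underside (facing the bay when upright), 15 mm from the arm's centre line and 82 mm along it from the hinge axis.
- spacer: Bystander: brass spacer, a plain cylinder 28 mm across and 35 mm tall, standing on the fixture plate near its left near corner; not fixed. Origin: centre of its underside.
- canister: Bystander: black and red gas canister, 66 mm across, 200 mm tall, standing on the table to the left; not fixed. Origin: centre of its underside.
- pliers: Bystander: orange-handled pliers lying flat on the table to the right, about 180 mm long, 14 mm high; not fixed. Origin: near the middle of their length, on the table.
- brush: Bystander: wood-handled flat brush lying on the table to the left, roughly 200 mm long; not fixed. Origin: on the table under it.
- offcut: Bystander: steel block 40 x 40 x 60 mm standing beyond the fixture; not fixed. Origin: centre of its underside.
- magnet: Bystander: red triangular welding magnet lying flat beyond the fixture to the right, about 100 mm, 14 mm high; not fixed. Origin: on the table, on its long side.
There are look-alikes about, which are no part of the job. There is more than one size of the tube; the job needs the smaller.

How it is judged:
On the way, in this order (a step that is already met when the one before it is completed fails the run):
1. the tube lies flat in the bay with its weld bead up while the clamp is still open (angle between tube's own y axis and vertical above 3.04 rad and height (world z) of tube_center between 0.036 and 0.045 m and angle between the z axis of tube and the y axis of fixture, either way round below 0.14 rad and x of tube_center in the frame of fixture between 0.023 and 0.047 m and y of tube_center in the frame of fixture between -0.03 and 0.06 m and value of joint clamp above 1.2 rad), for 0.2 s.
2. the clamp's arm has come down and its pad rests on the tube (angle between tube's own y axis and vertical above 3.04 rad and height (world z) of tube_center between 0.036 and 0.045 m and angle between the z axis of tube and the y axis of fixture, either way round below 0.14 rad and x of tube_center in the frame of fixture between 0.023 and 0.047 m and y of tube_center in the frame of fixture between -0.03 and 0.06 m and value of joint clamp between -0.08 and 0.08 rad and contact force between clamp and tube above 0.3 N), for 0.2 s.
At the end, for the whole second after the job is handed in: Tube at rest flat on the plate, bead up within 0.1 rad, along the bay within 0.14 rad, its centre within 12 mm of the bay's centre line and between y = -30 and +60 mm in the fixture's frame; clamp arm at rest, level within 0.08 rad, its pad bearing on the tube with over 0.3 N (all of step 2 and linear speed of tube below 0.02 m/s and velocity of joint clamp between -0.05 and 0.05 rad/s); the robot touches nothing.
It fails at once if the tube is lifted off the plate or carried (height (world z) of tube_center above 0.1 m).
It fails at once if a bystander (spacer, canister, pliers, brush, offcut or magnet) is moved more than 20 mm (distance of any of spacer, canister, pliers, brush, offcut, magnet from where it was at the start of the episode above 0.02 m).
It also fails if it takes over 43 s, if anything falls off the work surface, if the arm or the gripper's body presses on something with over 40 N, if the wrist force passes 120 N, or if a joint passes its speed limit or range.

### The arm

A 6-joint arm with a two-finger parallel gripper is mounted at the origin on the work surface. World frame = base frame: x ahead of the robot, y to its left, z up, the work surface at z = 0. Lengths are in m, angles in rad, forces in N, time in s.
With the tool pointing down it reaches from about 0.35 to 0.975 m from the base axis. Payload 4.9 kg.
Tool frame: the origin (TCP) lies midway between the tips of the shut fingers; the grasp point (between the pads) lies 19 mm behind it; x points along the fingers, z is the direction in which the jaws open and shut, and the axes are right-handed (so a half turn about x gives the same grasp; the last joint's range is limited). The gripper opens to 85 mm and grips with 20 to 120 N. Pads are 22 mm wide; open, the fingers measure 114 mm over their backs; the gripper's body (76 mm by 85 mm) begins 54 mm behind the grasp point. The pads swing forward as they close: fully open they stand 13 mm farther back than shut.
Start: joints at [1.026, 0.053, 1.613, -0, 1.476, -0.119], TCP at [0.258, 0.569, 0.231] pointing down, gripper open.
Joint ranges: [-3.01, 3.01], [-1.01, 2.22], [0.06, 2.58], [-1.02, 4.17], [0.09, 2.62], [-3.14, 3.14]. Speed limits (rad/s): [2.57, 2.57, 3.14, 3.14, 3.14, 3.14].

### API

Orientations are given as a unit quaternion [w, x, y, z].
In Python, from plant import state, cams, workorder, nets gives the robot as it stands.
- The arm moves only by the tool play_rows, never from a script. Its argument "motion" is a list of rows, each a list of 3 entries, a list of its own where there are three numbers: the closure, from -1 (fully open) to 1 (shut), then the shift along the world's x, y, z in m, then the turn about the world's z in rad. A call has 1 to 5 rows; each row is the pose to reach, as a shift and turn from the pose commanded when the call began; what a row does not reach only later rows make up. A row lasts 1/10 s, in which the tool goes at most 50 mm and 8.59 degrees, less where a joint would pass 70% of its speed; a pose out of reach is approached as far as the arm can. A call with a gripper value outside its range is refused whole. The fingers move at their own pace and stop on an object; the grip force is fixed at half the most. Time passes only in rows, so rows that repeat a pose let the fingers close. It gives the time, the measured TCP pose, the force and the opening at its end, in the units of the state.
- state(): the state, without advancing time (a new reading comes with each control period).
- cams.grab_frame(name): name is "side" or "top"; returns (picture, depth): 420x560x3 uint8, red, green, blue; 420x560 float32, m along the optical axis (not along the pixel's ray), 0 where there is no reading.
- cams.camera_info(name): a dict with "K" (3x3 intrinsics, pixels), "rvec" (rotation vector, rad) and "tvec" (3), from world to camera coordinates, as OpenCV has them. Camera axes: x right, y down, z forward; pixel columns grow to the right and rows downward; lengths in m; the calibration is good to about 2 mm. A picture is of the moment at which its call begins. camera_info takes no time and is no camera call.
- workorder.job_done(): hands the job in, once; it reports no verdict.
Trained networks look in the newest picture that a camera, given by its name, has taken for a name from the list of things; names that differ only in an ending like _2 or _b are one class to them, and where a whole thing is asked for, a point or a joint stands for the part that bears it (a point fixed in the world has none). Each returns a list of dicts, best first, with "score" (0 to 1); they miss things now and then, are a little off and sometimes report something else, mostly with a low value. They report only what shows in the picture. A call takes as long as a camera call. They do not tell look-alikes from the thing itself.
- nets.recognise(camera, target): "at" ([x, y, z] in m, in world coordinates, good to about 4 mm: the middle of the surface that is visible of it).
- nets.landmark_of(camera, target): "at" ([x, y, z] in m, in world coordinates, good to about 4 mm: a listed point, or the origin of a listed thing).
The state is a dict: "time": time; "joint_pos": joint angles; "joint_vel": joint speeds; "joint_efforts": joint torques, N m; "tool_pos": TCP position; "tool_rot": TCP orientation; "contact_force": force on the tool from outside, world axes, zero at the start; "ft_torque": the same for the moment, N m; "gripper_width": opening from 0.0 (shut) to 1.0 (fully open).
Only numpy, scipy, OpenCV 4.12 (cv2) and the standard library are available. Lean on these libraries where they do the work, as an engineer would, in place of code of your own. Each camera call takes 0.05 s, during which the arm holds its last target.

## Working session

There is one attempt and no reset: what is moved stays moved. The work goes in short steps, Python scripts to look and compute and a tool call to move; the robot and the scene stay as the last step left them, time stands still between calls to the robot, and variables do not carry over. Pictures are saved under pics/ and viewed, and the job is handed in when it is done.

Besides the shell and the picture viewer there is one more tool, called as name(argument=value, ...), one argument or row to a line, values as JSON. play_rows: Moves the arm, as the interface text tells. Its arguments: {"type":"object","properties":{"motion":{"type":"array","items":{"type":"array"}}},"required":["motion"]}

```bash
ls; mkdir -p pics
python3 - <<'E'
from plant import state,cams,workorder,nets
import cv2
s=state();print({k:s[k] for k in('time','tool_pos','tool_rot','gripper_width')})
for c in('side','top'):
    im,d=cams.grab_frame(c);cv2.imwrite(f'pics/{c}0.png',im[:,:,::-1])
    print(c,cams.camera_info(c))
    for t in('tube','fixture','clamp_hinge','clamp_tip','clamp_pad','tube_center','spacer','canister'):
        try:print(t,[(r['at'],r['score']) for r in nets.landmark_of(c,t)])
        except Exception as e:print(t,e)
print(state()['time'])
E
```

```text
pics
{'time': 0.0, 'tool_pos': array([0.25781016, 0.5686496 , 0.23003655]), 'tool_rot': array([ 0.593679  , -0.38340475,  0.59502236,  0.38274593]), 'gripper_width': 0.9967142648735487}
side {'K': array([[441.48278811,   0.        , 283.45741338],
       [  0.        , 441.48278811, 207.1269342 ],
       [  0.        ,   0.        ,   1.        ]]), 'rvec': array([ 2.19997815, -0.63808167,  0.32354215]), 'tvec': array([-0.48261936,  0.28697929,  1.03840831])}
tube [([0.7969, 0.1347, -0.0004], 0.98), ([0.6148, 0.0403, 0.0154], 0.64)]
fixture [([0.5555, 0.1096, 0.0013], 0.56), ([0.4549, 0.1989, 0.0202], 0.51)]
clamp_hinge [([0.4961, 0.1297, 0.0814], 0.87), ([0.5575, 0.1083, 0.0015], 0.45)]
clamp_tip [([0.4817, 0.119, 0.2001], 0.54)]
clamp_pad [([0.5036, 0.1294, 0.1628], 0.78)]
tube_center [([0.7963, 0.1339, 0.096], 0.92), ([0.6119, 0.0386, 0.0816], 0.9), ([0.6788, -0.3845, -0.0018], 0.35)]
spacer [([0.4546, 0.2014, 0.0165], 0.49)]
canister [([0.3844, 0.4493, 0.0022], 0.75)]
top {'K': array([[503.42226302,   0.        , 279.42175118],
       [  0.        , 503.42226302, 222.65357481],
       [  0.        ,   0.        ,   1.        ]]), 'rvec': array([ 2.03601951, -2.18162563,  0.23356474]), 'tvec': array([0.05936093, 0.58801417, 1.56517627])}
tube [([0.7981, 0.1319, 0.002], 0.95), ([0.611, 0.0411, 0.0121], 0.8)]
fixture [([0.5569, 0.1119, 0.001], 0.88)]
clamp_hinge []
clamp_tip [([0.5881, 0.4761, -0.0008], 0.47), ([0.4819, 0.1228, 0.2047], 0.42)]
clamp_pad [([0.5087, 0.123, 0.1604], 0.46)]
tube_center [([0.6113, 0.0364, 0.0767], 0.88), ([0.7958, 0.1324, 0.0952], 0.85)]
spacer [([0.4537, 0.1995, 0.0214], 0.59), ([0.6112, 0.0384, 0.0809], 0.51)]
canister [([0.3806, 0.4523, -0.0027], 0.96)]
0.9
```

View pics/side0.png

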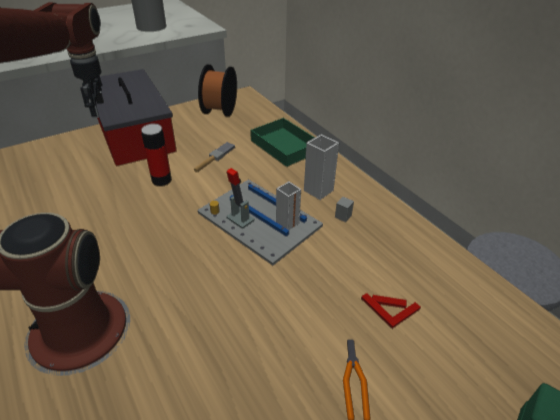

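View pics/top0.png

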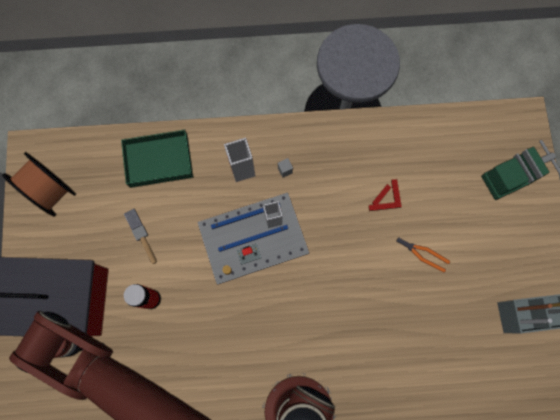

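The side picture shows the small tube at (288,205) on the plate and the large look-alike at (320,165) off it. The clamp, with its red tip, is at (235,185). In the top picture the fixture is yawed about 16°, with the blue bars around (240,225). Next I'll fit the fixture pose.

```bash
cat > h.py <<'E'
from plant import state,cams,workorder,nets
import cv2,numpy as np
def cloud(c,grab=True):
    im,d=cams.grab_frame(c);I=cams.camera_info(c);K=I['K'];R=cv2.Rodrigues(I['rvec'])[0]
    v,u=np.mgrid[:420,:560]
    P=np.stack([(u-K[0,2])/K[0,0]*d,(v-K[1,2])/K[1,1]*d,d],-1)
    W=(P-I['tvec'])@R
    W[d==0]=np.nan
    return im,W
def tofix(W,F):
    c,s=np.cos(F[2]),np.sin(F[2]);d=np.asarray(W)[...,:2]-F[:2]
    return np.concatenate([np.stack([d[...,0]*c+d[...,1]*s,-d[...,0]*s+d[...,1]*c],-1),np.asarray(W)[...,2:]],-1)
E
python3 - <<'E'
from h import *
for c in('top','side'):
    im,W=cloud(c)
    i=im.astype(int)
    m=(i[...,2]>i[...,0]*1.6)&(i[...,2]>60)&(i[...,2]>i[...,1]*1.2)&(W[...,0]>.4)&(W[...,0]<.8)&(abs(W[...,1]-.1)<.25)
    n,l,st,ce=cv2.connectedComponentsWithStats(m.astype(np.uint8))
    for k in range(1,n):
        if st[k,4]<20: continue
        p=W[l==k];p=p[np.isfinite(p[:,0])];p=p[abs(p[:,2]-.033)<.008]
        if len(p)<10: continue
        r=cv2.minAreaRect(p[:,:2].astype(np.float32)*1000)
        mu=p.mean(0);u,s,vt=np.linalg.svd(p[:,:2]-mu[:2],full_matrices=False)
        print(c,len(p),mu,r,np.degrees(np.arctan2(*(-vt[0]*np.sign(vt[0,1])*[1,-1]))))
    # plate extent
    m=(abs(W[...,2]-.015)<.006)&(abs(W[...,0]-.556)<.2)&(abs(W[...,1]-.11)<.22)
    p=W[m];print('plate',cv2.minAreaRect(p[:,:2].astype(np.float32)*1000))
    # tube top
    m=(abs(W[...,2]-.145)<.006)&(abs(W[...,0]-.611)<.05)&(abs(W[...,1]-.04)<.05)
    p=W[m];print('tubetop',len(p),p.mean(0),cv2.minAreaRect(p[:,:2].astype(np.float32)*1000))
    im2=cv2.resize(im[150:290,180:330] if c=='top' else im[120:270,180:350],None,fx=4,fy=4,interpolation=cv2.INTER_CUBIC)
    cv2.imwrite(f'pics/{c}1.png',im2[:,:,::-1])
    # clamp red
    m=(i[...,0]>i[...,1]*2)&(i[...,0]>70)&(W[...,2]>.12)&(abs(W[...,0]-.5)<.08)&(abs(W[...,1]-.12)<.06)
    p=W[m];print('red',len(p),p.mean(0) if len(p) else 0,p.min(0) if len(p) else 0,p.max(0) if len(p) else 0)
E
```

```text
top 198 [0.62324583 0.15631796 0.03294666] ((623.1878662109375, 157.55764770507812), (13.931958198547363, 178.533447265625), 14.777772903442383) 14.856393759229194
top 270 [0.55324538 0.10800188 0.03271464] ((553.5164184570312, 109.04714965820312), (14.375192642211914, 235.83816528320312), 14.63288402557373) 14.940215840399407
plate ((554.543212890625, 113.09356689453125), (433.73529052734375, 386.2318115234375), 89.04564666748047)
tubetop 87 [0.61586908 0.03987263 0.14495871] ((614.4974975585938, 38.59284973144531), (51.68849563598633, 50.570953369140625), 12.395085334777832)
red 65 [0.48373995 0.12182077 0.20197849] [0.47153741 0.1086464  0.16799538] [0.50004546 0.13545363 0.21111831]
side 126 [0.61333257 0.18347603 0.03141219] ((614.7789916992188, 184.05380249023438), (19.56611442565918, 123.37732696533203), 14.231098175048828) 14.114802435092322
side 201 [0.56247769 0.06599238 0.03159551] ((563.1931762695312, 70.96627044677734), (18.474349975585938, 161.44029235839844), 14.601663589477539) 14.447410131660611
side 29 [0.65721146 0.0218273  0.03070169] ((658.736572265625, 22.726011276245117), (13.63117504119873, 17.908597946166992), 16.421403884887695) 16.52058697039717
plate ((601.1549072265625, 120.57804107666016), (314.6163024902344, 323.5550842285156), 14.783256530761719)
tubetop 123 [0.61145116 0.03729073 0.14295515] ((613.0708618164062, 38.18059158325195), (52.45133590698242, 52.135459899902344), 9.876666069030762)
red 138 [0.48105494 0.11473274 0.1918372 ] [0.46967338 0.10332602 0.16770818] [0.49378791 0.13594712 0.20619083]
```

Run:
```python
from h import *
from scipy.spatial.transform import Rotation as R
s=state();q=s['tool_rot'];M=R.from_quat([*q[1:],q[0]]).as_matrix();print(M.round(3),s['tool_pos'],s['time'],s['joint_pos'])
F=np.array([.558,.1105,.258]);c,n=np.cos(.258),np.sin(.258)
print('jaw yaw deg',np.degrees(np.arctan2(M[1,2],M[0,2])))
for p in[(.614,.0385),(.484,.1218),(.4817,.119),(.797,.133),(.454,.2)]:print(p,tofix(np.array([*p,0]),F)[:2])
```

```text
[[ 0.    -0.911  0.413]
 [-0.     0.413  0.911]
 [-1.    -0.    -0.   ]] [0.25816008 0.56916576 0.23128628] 1.0 [ 1.02597741e+00  5.26998901e-02  1.61292902e+00 -2.25520237e-05
  1.47596750e+00 -1.19009270e-01]
jaw yaw deg 65.603026758584
(0.614, 0.0385) [ 0.03577592 -0.08390521]
(0.484, 0.1218) [-0.0686676   0.02980689]
(0.4817, 0.119) [-0.07160589  0.0276864 ]
(0.797, 0.133) [ 0.23683044 -0.0392249 ]
(0.454, 0.2) [-0.07772215  0.11307306]
```

View pics/side1.png

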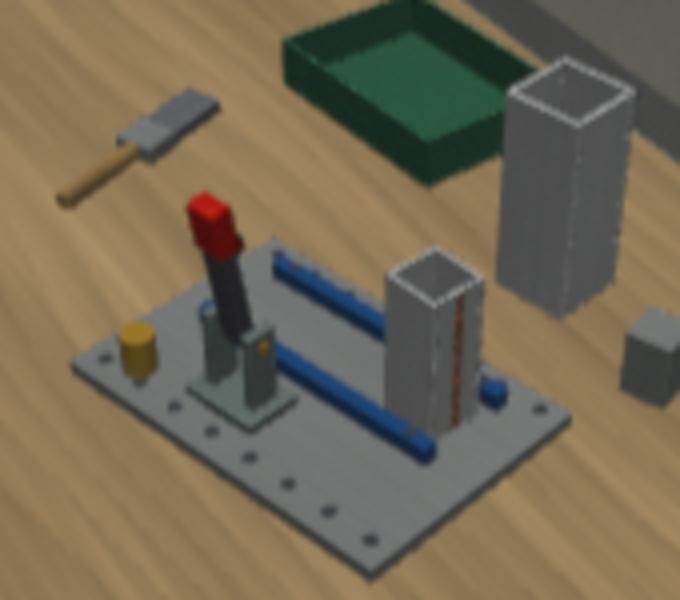

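The bead is visible at (460,360) on the tube's -y face, as required. I'll raise the arm, shut the fingers, and travel to the -y side of the tube.

play_rows(
  motion=[
    [1,[0,0,0.05],-0.1],
    [1,[0.01,-0.02,0.09],-0.2],
    [1,[0.035,-0.055,0.1],-0.3],
    [1,[0.06,-0.095,0.1],-0.4],
    [1,[0.085,-0.135,0.1],-0.5],
  ],
)

```text
time: 1.5
tool_pos: [0.3438, 0.4332, 0.3325]
tool_rot: [0.672, -0.223, 0.67, 0.223]
contact_force: [1.1, -0.8, -0.1]
gripper_width: 0.143
```

play_rows(
  motion=[
    [1,[0.025,-0.04,0],-0.1],
    [1,[0.05,-0.08,0],-0.2],
    [1,[0.075,-0.12,0],-0.3],
    [1,[0.1,-0.16,0],-0.387],
    [1,[0.125,-0.2,0],-0.387],
  ],
)

```text
time: 2.0
tool_pos: [0.4688, 0.2324, 0.3316]
tool_rot: [0.702, -0.09, 0.701, 0.091]
contact_force: [0.5, 0.9, 0.1]
gripper_width: 0.005
```

play_rows(
  motion=[
    [1,[0.025,-0.04,0],0],
    [1,[0.05,-0.08,0],0],
    [1,[0.075,-0.12,0],0],
    [1,[0.1,-0.16,0],0],
    [1,[0.125,-0.2,0],0],
  ],
)

```text
time: 2.5
tool_pos: [0.5939, 0.0323, 0.3315]
tool_rot: [0.701, -0.091, 0.701, 0.091]
contact_force: [0.5, 0.7, 1.0]
gripper_width: 0.001
```

play_rows(
  motion=[
    [1,[0.02,-0.035,0],0],
    [1,[0.04,-0.069,0],0],
    [1,[0.04,-0.069,0],0],
    [1,[0.04,-0.069,0],0],
  ],
)

```text
time: 2.9
tool_pos: [0.6332, -0.0354, 0.3308]
tool_rot: [0.701, -0.09, 0.702, 0.091]
contact_force: [-0.1, -0.3, 0.2]
gripper_width: -0.003
```

play_rows(
  motion=[
    [1,[0,0,-0.045],0],
    [1,[0,0,-0.09],0],
    [1,[0,0,-0.135],0],
    [1,[0,0,-0.18],0],
    [1,[0,0,-0.2],0],
  ],
)

```text
time: 3.4
tool_pos: [0.6296, -0.0326, 0.126]
tool_rot: [0.699, -0.091, 0.704, 0.093]
contact_force: [-0.6, 0.7, -0.1]
gripper_width: -0.003
```

play_rows(
  motion=[
    [1,[-0.003,0.01,0],0],
    [1,[-0.005,0.019,0],0],
    [1,[-0.008,0.029,0],0],
    [1,[-0.01,0.039,0],0],
    [1,[-0.013,0.048,0],0],
  ],
)

```text
time: 3.9
tool_pos: [0.6212, 0.0141, 0.1337]
tool_rot: [0.703, -0.092, 0.7, 0.091]
contact_force: [0.8, -1.1, 0.7]
gripper_width: -0.001
```

play_rows(
  motion=[
    [1,[-0.003,0.01,0],0],
    [1,[-0.005,0.019,0],0],
    [1,[-0.008,0.029,0],0],
    [1,[-0.008,0.029,0],0],
  ],
)

```text
time: 4.3
tool_pos: [0.6115, 0.0436, 0.1309]
tool_rot: [0.701, -0.091, 0.701, 0.092]
contact_force: [-0.2, 0.1, -0.3]
gripper_width: -0.001
```

```bash
cat > look.py <<'E'
from h import *
import sys
im,W=cloud('side');cv2.imwrite(f'pics/{sys.argv[1]}.png',cv2.resize(im[100:270,170:370],None,fx=4,fy=4)[:,:,::-1])
im,W=cloud('top');cv2.imwrite(f'pics/{sys.argv[1]}t.png',cv2.resize(im[150:290,180:330],None,fx=4,fy=4)[:,:,::-1])
print(state()['time'],state()['tool_pos'],state()['contact_force'])
E
python3 look.py p2
```

```text
4.4 [0.61181421 0.04249126 0.13093582] [0.07228037 0.08680585 0.69927749]
```

View pics/p2.png

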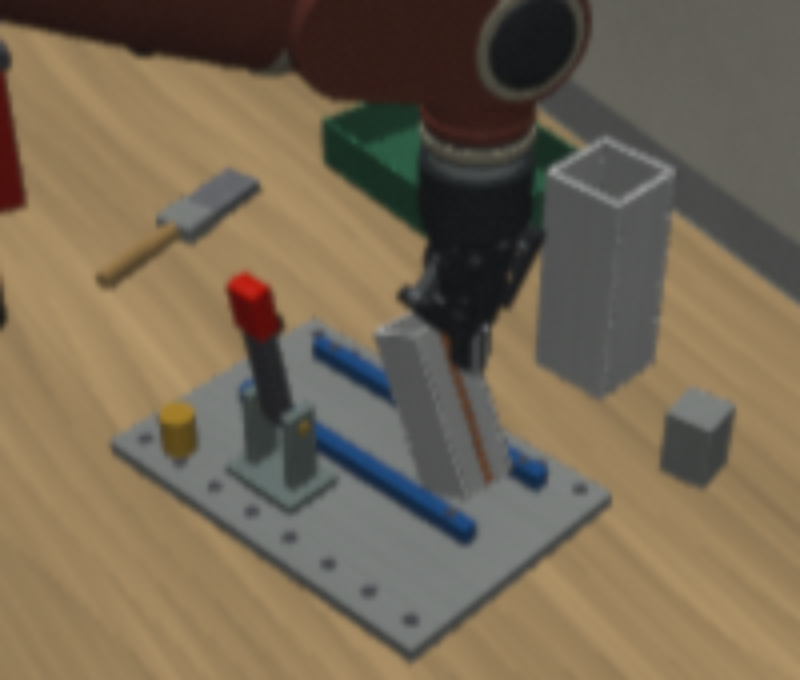

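The tube is tipping well, with its top at (410,330) leaning toward +y and the clamp still open. I'll keep pushing, slowly.

play_rows(
  motion=[
    [1,[-0.002,0.008,0],0],
    [1,[-0.004,0.016,0],0],
    [1,[-0.006,0.024,0],0],
    [1,[-0.006,0.024,0],0],
    [1,[-0.006,0.024,0],0],
  ],
)

```text
time: 4.9
tool_pos: [0.6061, 0.0665, 0.1313]
tool_rot: [0.701, -0.091, 0.701, 0.091]
contact_force: [1.2, -0.1, 0.1]
gripper_width: -0.001
```

```bash
python3 look.py p3
```

```text
5.0 [0.60619942 0.06608573 0.13133883] [ 0.36805738 -0.04632941 -0.50633538]
```

View pics/p3.png

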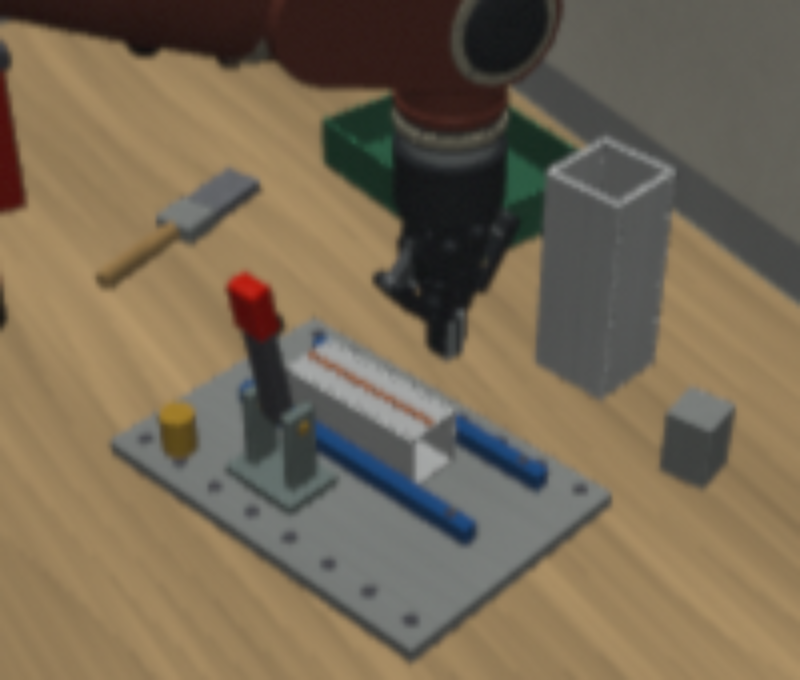

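The tube lies flat in the bay with its bead up (bead line from (310,355) to (435,420)). I'll lift, swing around behind the clamp, and measure the tube.

play_rows(
  motion=[
    [1,[0,0,0.05],0],
    [1,[0,0,0.1],0],
    [1,[0,0,0.15],0],
    [1,[-0.01,0.002,0.19],0],
    [1,[-0.05,0.01,0.2],0],
  ],
)

```text
time: 5.5
tool_pos: [0.5592, 0.0753, 0.338]
tool_rot: [0.705, -0.091, 0.698, 0.09]
contact_force: [0.1, -0.3, 0.9]
gripper_width: -0.001
```

play_rows(
  motion=[
    [1,[-0.035,0.007,0],0],
    [1,[-0.07,0.013,0],0],
    [1,[-0.105,0.02,0],0],
    [1,[-0.141,0.027,0],0],
    [1,[-0.141,0.027,0],0],
  ],
)

```text
time: 6.0
tool_pos: [0.4127, 0.1037, 0.332]
tool_rot: [0.702, -0.091, 0.7, 0.091]
contact_force: [1.0, 0.1, -0.0]
gripper_width: -0.0
```

```bash
python3 look.py p4
python3 - <<'E'
from h import *
F=np.array([.558,.1105,.258])
for c in('side','top'):
    im,W=cloud(c);G=tofix(W,F)
    m=(abs(W[...,2]-.065)<.007)&(abs(G[...,0]-.035)<.045)&(abs(G[...,1])<.12)
    p=G[m];print(c,len(p),p.mean(0),cv2.minAreaRect(p[:,:2].astype(np.float32)*1000) if len(p)>5 else 0)
    for t in('tube_center','clamp_tip','clamp_pad'):print(t,[(tofix(r['at'],F).round(4),r['score']) for r in nets.landmark_of(c,t)])
print(state()['time'],tofix(state()['tool_pos'],F))
E
```

```text
6.1 [0.41508272 0.10310754 0.331786  ] [ 0.06443924 -0.29663197 -0.07784804]
side 498 [0.02584736 0.01172001 0.0640427 ] ((28.650440216064453, 14.690162658691406), (54.974693298339844, 132.64393615722656), 1.661921501159668)
tube_center [(array([0.0322, 0.0151, 0.0422]), 0.87), (array([ 0.2357, -0.0388,  0.0984]), 0.68)]
clamp_tip [(array([-0.0722,  0.0306,  0.2019]), 0.53)]
clamp_pad [(array([-0.0507,  0.0323,  0.162 ]), 0.68), (array([ 0.1215,  0.3496, -0.0031]), 0.24)]
top 432 [0.03503224 0.00636211 0.06516936] ((30.95763397216797, 13.820816040039062), (48.688411712646484, 129.29025268554688), 1.7667055130004883)
tube_center [(array([0.0263, 0.0147, 0.0386]), 0.93), (array([ 0.2358, -0.0412,  0.0943]), 0.79)]
clamp_tip [(array([0.1205, 0.3459, 0.0023]), 0.2)]
clamp_pad []
6.5 [-0.13963092  0.02912057  0.33103062]
```

View pics/p4.png

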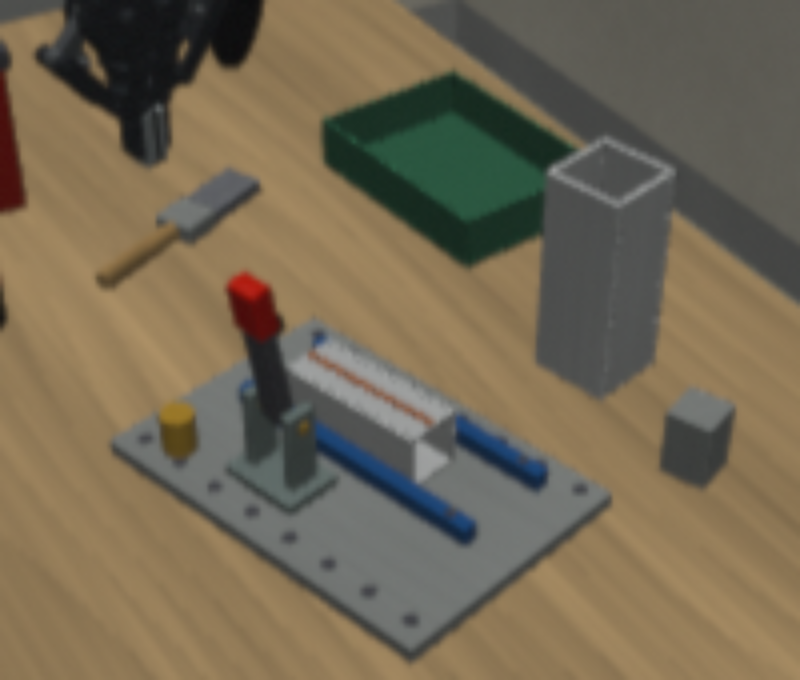

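The tube is flat at about x=+30, y=+14 mm in the fixture frame, inside the bounds, and the clamp is still open. I'll descend behind the grip and push.

play_rows(
  motion=[
    [1,[0,0,-0.045],0],
    [1,[0,0,-0.09],0],
    [1,[0,0,-0.135],0],
    [1,[0,0,-0.158],0],
    [1,[0,0,-0.158],0],
  ],
)

```text
time: 7.0
tool_pos: [0.4123, 0.1029, 0.1686]
tool_rot: [0.698, -0.091, 0.704, 0.091]
contact_force: [0.3, 0.6, 0.7]
gripper_width: -0.0
```

play_rows(
  motion=[
    [1,[0.014,0.004,0],0],
    [1,[0.029,0.008,0],0],
    [1,[0.043,0.011,0],0],
    [1,[0.058,0.015,0],0],
    [1,[0.072,0.019,0],0],
  ],
)

```text
time: 7.5
tool_pos: [0.4892, 0.1224, 0.1759]
tool_rot: [0.702, -0.091, 0.7, 0.091]
contact_force: [-0.9, -0.4, 1.2]
gripper_width: 0.003
```

```bash
python3 look.py p5
```

```text
7.6 [0.48955179 0.1224511  0.17571169] [-0.20434471 -0.24904112 -0.1116069 ]
```

View pics/p5.png

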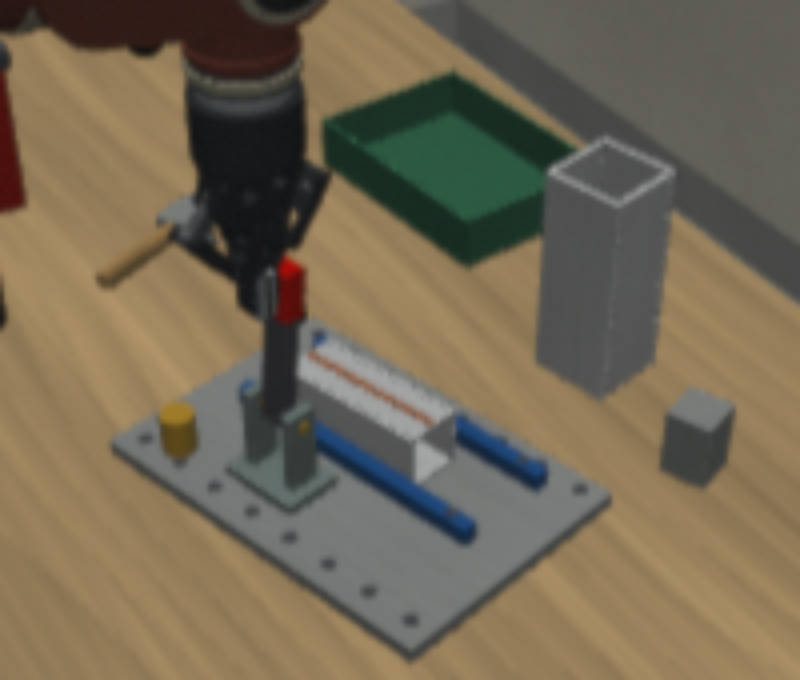

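The arm is just past upright, with the grip at (290,290). I'll keep pushing.

play_rows(
  motion=[
    [1,[0.012,0.003,0],0],
    [1,[0.023,0.006,0],0],
    [1,[0.034,0.009,0],0],
    [1,[0.043,0.011,0],0],
    [1,[0.043,0.011,0],0],
  ],
)

```text
time: 8.1
tool_pos: [0.5312, 0.1333, 0.1737]
tool_rot: [0.701, -0.091, 0.701, 0.091]
contact_force: [-0.4, 0.2, 0.1]
gripper_width: 0.001
```

```bash
python3 look.py p6
```

```text
8.2 [0.53012312 0.13317083 0.17322524] [ 0.34537479 -0.65730337  0.67592785]
```

View pics/p6.png

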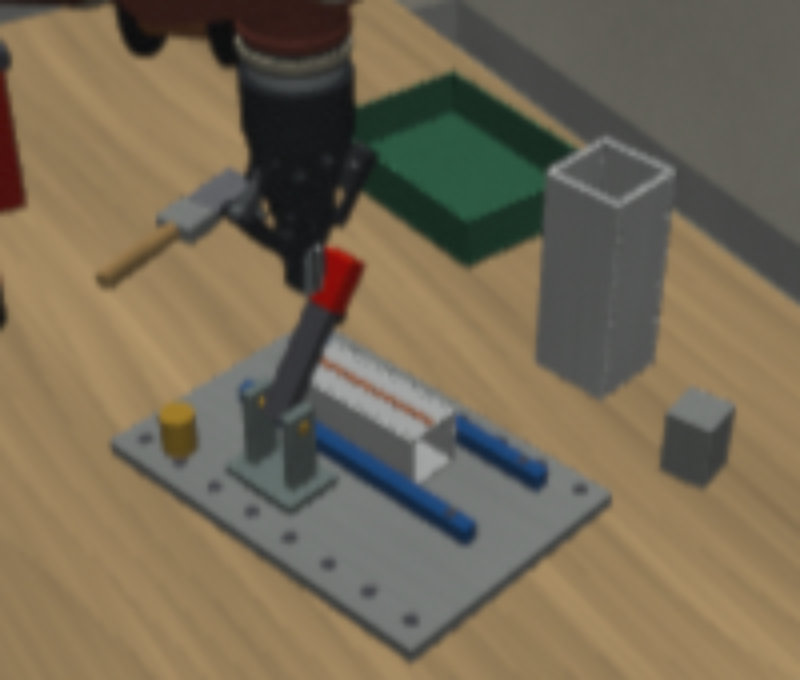

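play_rows(
  motion=[
    [1,[0.012,0.003,0],0],
    [1,[0.023,0.006,0],0],
    [1,[0.034,0.009,0],0],
    [1,[0.034,0.009,0],0],
    [1,[0.034,0.009,0],0],
  ],
)

```text
time: 8.7
tool_pos: [0.5641, 0.1422, 0.1731]
tool_rot: [0.701, -0.091, 0.701, 0.091]
contact_force: [-0.4, -0.2, -0.4]
gripper_width: 0.001
```

```bash
python3 look.py p7
```

```text
8.8 [0.56379813 0.14213879 0.1730837 ] [-0.94390203  0.35366725  0.43862158]
```

View pics/p7.png

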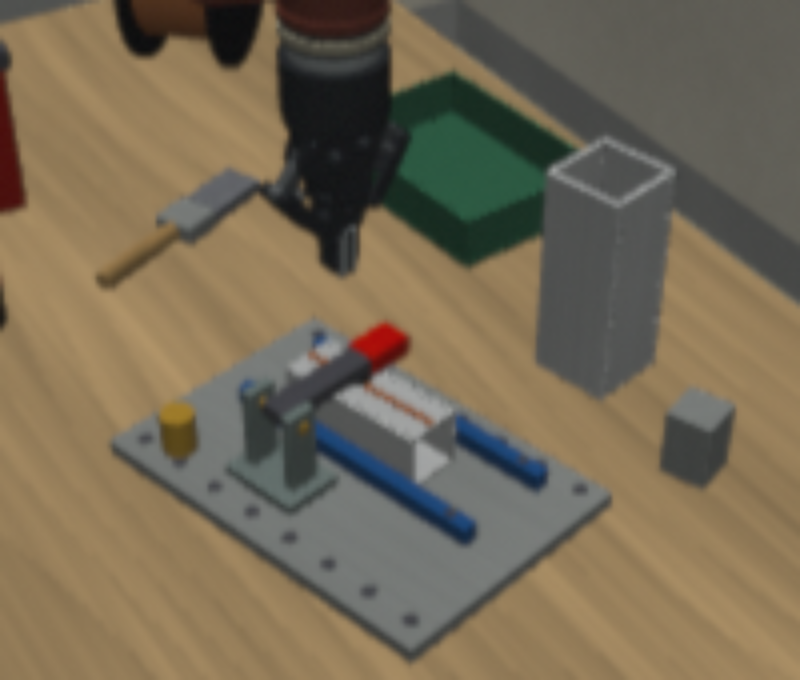

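The clamp arm is coming down on its own, with the grip at (385,345). I'll lift clear, wait, and measure.

play_rows(
  motion=[
    [1,[0,0,0.04],0],
    [1,[-0.02,-0.005,0.08],0],
    [1,[-0.06,-0.015,0.12],0],
    [1,[-0.1,-0.025,0.14],0],
    [1,[-0.14,-0.035,0.14],0],
  ],
)

```text
time: 9.3
tool_pos: [0.4239, 0.107, 0.318]
tool_rot: [0.704, -0.091, 0.699, 0.091]
contact_force: [-0.4, -0.5, 0.3]
gripper_width: 0.0
```

play_rows(
  motion=[
    [1,[0,0,0],0],
    [1,[0,0,0],0],
    [1,[0,0,0],0],
    [1,[0,0,0],0],
    [1,[0,0,0],0],
  ],
)

```text
time: 9.8
tool_pos: [0.4247, 0.1073, 0.3126]
tool_rot: [0.701, -0.091, 0.702, 0.091]
contact_force: [-0.3, 0.7, -0.2]
gripper_width: 0.0
```

```bash
python3 look.py p8
python3 - <<'E'
from h import *
F=np.array([.558,.1105,.258])
for c in('side','top'):
    im,W=cloud(c);G=tofix(W,F);i=im.astype(int)
    m=(abs(W[...,2]-.065)<.005)&(abs(G[...,0]-.035)<.045)&(abs(G[...,1])<.12)
    p=G[m];print(c,len(p),cv2.minAreaRect(p[:,:2].astype(np.float32)*1000) if len(p)>5 else 0)
    m=(abs(G[...,1]-.03)<.009)&(G[...,0]>-.03)&(G[...,0]<.027)&(W[...,2]>.075)&(W[...,2]<.12)
    p=G[m];print('arm top',len(p),np.polyfit(p[:,0],p[:,2],1),p[:,2].mean())
    for t in('tube_center','clamp_tip','clamp_pad','spacer','offcut','canister'):print(t,[(tofix(r['at'],F).round(4),r['score']) for r in nets.landmark_of(c,t)])
print(state()['time'],state()['contact_force'])
E
```

```text
9.9 [0.42456881 0.10726757 0.31277648] [ 0.53587679 -0.37021955 -0.11108481]
side 361 ((35.98405838012695, 14.55606460571289), (70.74092864990234, 133.04835510253906), 1.4647797346115112)
arm top 72 [0.01597277 0.08622529] 0.08617551684411197
tube_center [(array([ 0.2357, -0.0376,  0.0956]), 0.93), (array([0.0283, 0.0135, 0.0443]), 0.71)]
clamp_tip [(array([0.0748, 0.0312, 0.0788]), 0.89)]
clamp_pad [(array([0.03  , 0.034 , 0.0655]), 0.9), (array([-0.233 , -0.5191,  0.0011]), 0.62)]
spacer [(array([-0.0778,  0.108 ,  0.0153]), 0.63)]
offcut [(array([ 0.1868, -0.1756, -0.0028]), 0.75), (array([0.0294, 0.0303, 0.066 ]), 0.32)]
canister [(array([-0.0829,  0.3735,  0.0044]), 0.94)]
top 255 ((33.23363494873047, 14.642501831054688), (128.58944702148438, 46.98026657104492), 89.3193130493164)
arm top 8 [-0.47028523  0.09977091] 0.08842103217792549
tube_center [(array([ 0.2376, -0.0391,  0.096 ]), 0.8), (array([0.0271, 0.0127, 0.0416]), 0.61)]
clamp_tip [(array([0.077 , 0.0332, 0.0792]), 0.6), (array([-1.050e-02, -5.083e-01,  1.000e-04]), 0.6)]
clamp_pad [(array([0.0364, 0.0265, 0.0643]), 0.51)]
spacer []
offcut [(array([ 0.1854, -0.1809, -0.0021]), 0.55), (array([-0.0841,  0.3777, -0.0042]), 0.22)]
canister [(array([-0.0853,  0.3788, -0.001 ]), 0.97)]
10.6 [ 0.19570259  0.64811638 -0.91509878]
```

View pics/p8.png

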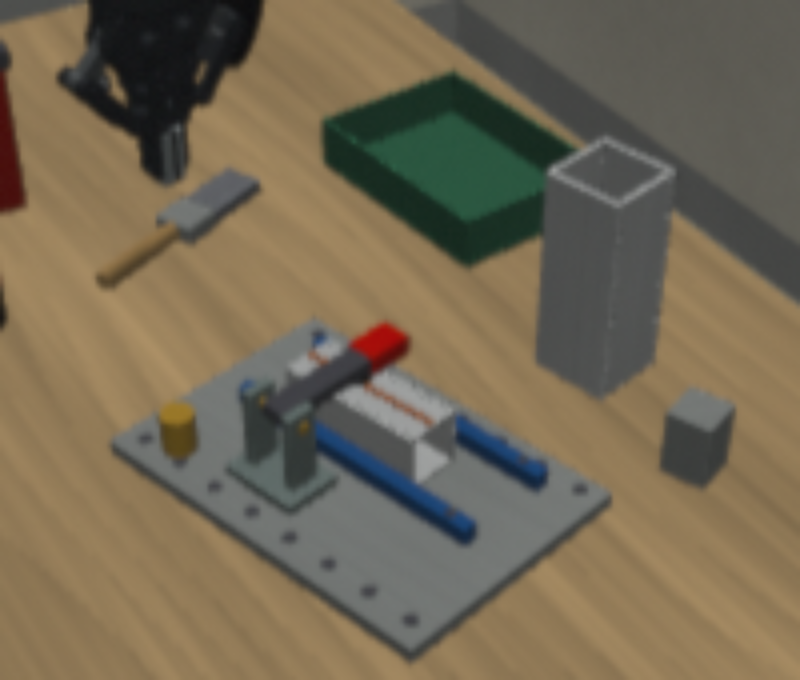

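The clamp is down, level and unchanged since the last picture. The tube is in place and the robot is clear, so I'm handing in.

```bash
python3 -c "
from plant import workorder,state
print(workorder.job_done(),state()['time'])"
```

```text
the job is handed in; nothing more can be done
the job is handed in; nothing more can be done
```

I tipped the tube over along the bay with the shut fingers. I then pushed the clamp's grip from behind, past upright, until the arm came down by itself onto the tube. I lifted clear and handed the job in at about 10.6 s; it gave no verdict.

**Tube:** it lies flat and bead up, with its top face at about 65 mm. Its centre is at about x = +30 mm, y = +14 mm in the fixture's frame, and it is within about 0.03 rad of the bay. The estimates of x ran from 26 to 32 mm, all inside the 23 to 47 mm limit.

**Clamp:** the side camera's depth gives the arm level to about 0.02 rad, and its pad height of about 65 mm agrees with the tube's top face. The arm looked the same in two pictures about a second apart. The top camera's slope for the arm disagreed, but it came from only 8 pixels, so I ignored it.

**Not checked:** I could not measure the pad's force on the tube. I re-measured only the canister, offcut and spacer at the end. The canister and spacer had not moved noticeably, and I had no starting position for the offcut. The brush looked unmoved in the pictures. The pliers and magnet were outside the last close-up views, and the arm never went near them.

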